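# Tidy the coffee corner and bring the green jar round

### The arm

A 6-joint arm with a two-finger parallel gripper is mounted at the origin on the work surface. World frame = base frame: x ahead of the robot, y to its left, z up, the work surface at z = 0. Lengths are in m, angles in rad, forces in N, time in s.
With the tool pointing down it reaches from about 0.3 to 0.875 m from the base axis. Payload 6.4 kg.
Tool frame: the origin (TCP) lies between the finger pads; the fingertips stand 19 mm ahead of it and the grasp point (between the pads) is the TCP; z points along the fingers, y is the direction in which the jaws open and shut (so a half turn about z gives the same grasp; the last joint's range is limited). The gripper opens to 85 mm and grips with 20 to 120 N. Pads are 22 mm wide; open, the fingers measure 114 mm over their backs; the gripper's body (76 mm by 85 mm) begins 54 mm behind the grasp point. The pads swing forward as they close: fully open they stand 13 mm farther back than shut.
Start: joints at [0.927, 0.181, 1.607, -0, 1.354, -0.206], TCP at [0.244, 0.521, 0.25] pointing down, gripper open.
Joint ranges: [-2.99, 2.99], [-0.89, 2.07], [0.3, 2.58], [-1.14, 4.28], [0, 2.63], [-3.12, 3.12]. Speed limits (rad/s): [2.57, 2.57, 3.01, 3.14, 3.14, 3.14].

### API

Orientations are given as a unit quaternion [w, x, y, z].
In Python, from bench import * gives the robot as it stands.
- The arm moves only by the tool apply_moves, never from a script. Its argument "moves" is a list that holds one entry, the list of rows, each a list of 7 numbers: the shift along the tool's x, y, z in cm, then the turn, a rotation vector about the tool's x, y, z in rad, then the opening, from 0 (shut) to 1 (fully open). A call has 1 to 8 rows; each row is the pose to reach, as a shift and turn from the pose commanded when the call began, along the tool's axes at that moment; what a row does not reach only later rows make up. A row lasts 1/10 s, in which the tool goes at most 50 mm and 8.59 degrees, less where a joint would pass 70% of its speed; a pose out of reach is approached as far as the arm can. A call with a gripper value outside its range is refused whole. The fingers move at their own pace and stop on an object; the grip force is fixed at half the most. Time passes only in rows, so rows that repeat a pose let the fingers close. It gives the time, the measured TCP pose, the force and the opening at its end, in the units of the state.
- get_obs(): the state, without advancing time (a new reading comes with each control period).
- camera(name): name is "side" or "top"; returns the picture (480x640x3 uint8, red, green, blue); there is no depth.
- get_calibration(name): a dict with "vertical_fov" (degrees; the focal length in pixels is half the picture's height over the tangent of half this angle, whatever the lens; pixels are square), "cx", "cy" (the principal point, pixels), "R" (3x3) and "t" (3): a world point X has camera coordinates R X + t. Camera axes: x right, y down, z forward; pixel columns grow to the right and rows downward; lengths in m; the calibration is good to about 2 mm. A picture is of the moment at which its call begins. get_calibration takes no time and is no camera call.
- hand_in(): hands the job in, once; it reports no verdict.
The state is a dict: "time_s": time; "q": joint angles; "dq": joint speeds; "joint_efforts": joint torques, N m; "eef_pos": TCP position; "eef_rot": TCP orientation; "wrist_force": force on the tool from outside, world axes, zero at the start; "torque": the same for the moment, N m; "opening": opening from 0.0 (shut) to 1.0 (fully open).
Only numpy, scipy, OpenCV 4.12 (cv2) and the standard library are available. Lean on these libraries where they do the work, as an engineer would, in place of code of your own. Each camera call takes 0.05 s, during which the arm holds its last target. There are 200 camera calls.

### The job

Ready the coffee corner for the next guest: with the blue scraper block, sweep the three biscuit bits off the wooden board into its steel crumb trough (do not touch them with the fingers), and stand the block back upright in the middle of its grey mat and let it go. Then turn the carousel until the green-lidded jar stands squarely at the red pointer, and finish while still gripping a jar of the carousel so that the turntable is held still there. Leave the mug, the canister and the sticker roll where they are.

Things in the scene. Friction and masses are not known exactly. Their poses are not given: they have to be found in the camera images.
- scraper: Scraper block, loose, standing upright: blue plastic block 24 (x) x 100 (y) x 54 mm on a black rubber foot 26 x 110 x 16 mm; 70 mm tall in all, 140 g. Origin: centre of its underside; z up, y along its length. Grip it across its 24 mm thickness (fingers closing along its x), upper half. It starts on the mat.
- mat: Fixed grey mat 90 (x) x 150 (y) x 3 mm, where the scraper stands and must be stood again. Origin: centre of its underside, on the counter.
- board: Fixed biscuit board: wooden slab 150 (x) x 140 (y) mm, top 22 mm above the counter; origin under the slab's centre, at counter height. A steel crumb trough runs along the slab's whole -x edge, which faces roughly to the robot.
- trough (a point): Centre of the crumb trough's floor, 3 mm above the counter, at x = -105 mm in the board's frame. The trough spans x = -75 to -139 mm and all 140 mm of y; its 4 mm thick outer and end walls are 16 mm high, 6 mm lower than the slab. No lip between slab and trough.
- bit0: Biscuit bit, loose, golden, 22 x 16 x 8 mm, 12 g. Origin: centre of its underside. Starts flat on the slab, within 40 mm of the slab's middle in the board's y and between x = -35 and +22 mm in the board's x, at any yaw.
- bit1: Biscuit bit as bit0.
- bit2: Biscuit bit as bit0.
- carousel_base: Fixed black round foot of the carousel, 224 mm across, 14 mm high; origin on the turning axis at counter height. A red pointer tab sticks out of it along its own -x axis: that is the front.
- carousel: Turntable: wooden disc 212 mm across, turning without end about the vertical axis through its origin (16 mm above the counter), light bearing drag (about 0.04 N m; stays where left). Four white jars 56 mm across are fixed on it 90 degrees apart, the green-lidded one on its own -x axis. Its yaw equals the foot's yaw when the green jar is at the pointer. Turn it by carrying a lid round the axis.
- green_lid (a point): Centre of the top of the green lid, 112 mm above the counter, 70 mm from the axis; moves with the turntable. The lid is round, 48 mm across, 24 mm tall, fixed to its jar. The other three jars are alike with black lids. A steel post 24 mm across on the axis ends 81 mm above the counter.
- front_spot (a point): Fixed point over the foot on the pointer's side, 70 mm from the axis and 112 mm above the counter: where the green lid's top centre must be when the green jar stands at the pointer.
- mug: Bystander: blue mug, 80 mm across, 95 mm tall, origin centre of its underside.
- canister: Bystander: white canister with a blue cap, 84 mm across, 160 mm tall, origin centre of its underside.
- sticker_roll: Bystander: yellow ring-shaped sticker roll, 90 mm across, 45 mm high, flat on the counter, origin centre of its underside.
Not all that is in view belongs to the job. There is more than one size of the scraper; the one meant has the size given above.

How it is judged:
On the way, in this order (a step that is already met when the one before it is completed fails the run):
1. all three biscuit bits lie in the crumb trough (z of bit0 in the frame of board between -0.002 and 0.018 m and x of bit0 in the frame of board between -0.137 and -0.076 m and y of bit0 in the frame of board between -0.07 and 0.07 m and z of bit1 in the frame of board between -0.002 and 0.018 m and x of bit1 in the frame of board between -0.137 and -0.076 m and y of bit1 in the frame of board between -0.07 and 0.07 m and z of bit2 in the frame of board between -0.002 and 0.018 m and x of bit2 in the frame of board between -0.137 and -0.076 m and y of bit2 in the frame of board between -0.07 and 0.07 m), for 0.2 s.
2. the scraper stands released on its mat, before the green jar is brought to the pointer (horizontal distance between scraper and mat below 0.04 m and height (world z) of scraper below 0.008 m and angle between scraper's own z axis and vertical below 0.15 rad and contact force between each of the arm, the fingers and scraper below 0.1 N and linear speed of scraper below 0.03 m/s and horizontal distance between green_lid and front_spot above 0.02 m), for 0.2 s.
3. the green jar is at the pointer and the gripper holds the carousel still (horizontal distance between green_lid and front_spot below 0.01 m and angular speed of carousel below 0.05 rad/s and contact force between the fingers and carousel above 2 N), for 0.2 s.
At the end, for the whole second after the job is handed in: All three bits are in the crumb trough; the scraper stands upright (within 0.15 rad), untouched, its centre within 40 mm of the mat's centre; the green lid's centre is within 10 mm of the front spot, the turntable is still (under 0.05 rad/s) and the fingers bear on the carousel with more than 2 N (all of step 1 and all of step 3 and horizontal distance between scraper and mat below 0.04 m and height (world z) of scraper below 0.008 m and angle between scraper's own z axis and vertical below 0.15 rad and contact force between each of the arm, the fingers and scraper below 0.1 N and linear speed of scraper below 0.03 m/s); the arm keeps its last pose, push and grip.
It fails at once if the fingers touch a biscuit bit (contact force between the fingers and bit0 above 0.5 N or contact force between the fingers and bit1 above 0.5 N or contact force between the fingers and bit2 above 0.5 N).
It fails at once if mug, canister or sticker roll is moved more than 20 mm (distance of any of mug, canister, sticker_roll from where it was at the start of the episode above 0.02 m).
It also fails if it takes over 70 s, if anything falls off the work surface, if the arm or the gripper's body presses on something with over 40 N, if the wrist force passes 120 N, or if a joint passes its speed limit or range.

## Working session

There is one attempt and no reset: what is moved stays moved. The work goes in short steps, Python scripts to look and compute and a tool call to move; the robot and the scene stay as the last step left them, time stands still between calls to the robot, and variables do not carry over. Pictures are saved under pics/ and viewed, about 8 in all and at most 12, crops included, and the job is handed in when it is done.

Besides the shell and the picture viewer there is one more tool, called after "Emit:" as a command line: name --argument value ..., lists and objects as JSON in quotes. apply_moves: Moves the arm, as the interface text tells. Its arguments: {"type":"object","properties":{"moves":{"type":"array","items":{"type":"array","items":{"type":"array","items":{"type":"number"}}}}},"required":["moves"]}

```bash
ls; mkdir -p pics; python3 - <<'E'
from bench import *
import cv2
o=get_obs(); print(o)
for n in ("side","top"):
    im=camera(n); cv2.imwrite(f"pics/{n}0.png",im[...,::-1]); print(n,get_calibration(n))
E
```

```text
pics
{'time_s': 0.0, 'q': array([ 9.26731108e-01,  1.81539750e-01,  1.60798963e+00, -2.30012616e-05,
        1.35379611e+00, -2.06303729e-01]), 'dq': array([ 0.00152123,  0.0029589 , -0.00045145,  0.00081907,  0.00011113,
       -0.00016822]), 'joint_efforts': array([-1.61327494e-03, -4.44878304e+01, -3.51324928e+01, -6.11023552e-04,
        9.18926817e-03, -3.69052501e-06]), 'eef_pos': array([0.24342876, 0.52036511, 0.24939373]), 'eef_rot': array([-3.47159062e-04,  2.17134700e-01,  9.76141266e-01, -7.93906831e-04]), 'wrist_force': array([ 0.01933028, -0.94511333, -0.53569609]), 'torque': array([ 0.00472725,  0.01220745, -0.01260167]), 'opening': 0.9982701959029054}
side {'vertical_fov': 43.34973274338019, 'cx': 320.40880886710886, 'cy': 237.91992071519624, 'R': array([[ 0.78744543, -0.6161504 , -0.0169816 ],
       [-0.45990531, -0.56897385, -0.68173005],
       [ 0.41038616,  0.54463514, -0.7314067 ]]), 't': array([-0.48815889,  0.29168021,  1.30418721])}
top {'vertical_fov': 50.835935476656175, 'cx': 311.87139695342927, 'cy': 239.23609216412515, 'R': array([[ 0.00795284, -0.99937831,  0.03434749],
       [-0.98944142, -0.01283539, -0.1443639 ],
       [ 0.14471501, -0.03283672, -0.98892837]]), 't': array([-0.06929778,  0.56643646,  1.17683249])}
```

View pics/top0.png

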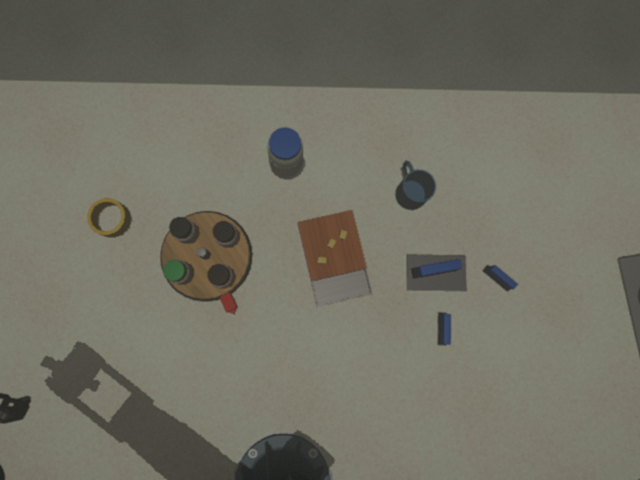

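View pics/side0.png

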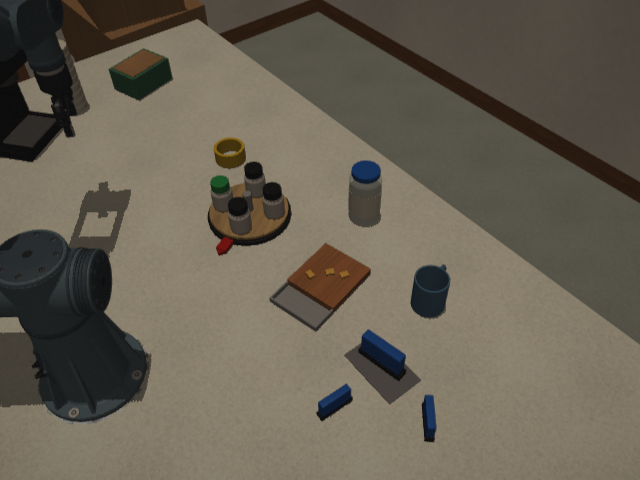

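The top view shows the scraper on its mat at (437,268), the board at (333,245) with bits at (322,260), (332,243) and (343,235), and the carousel at (205,254). The green lid is at (176,271) and the pointer at (229,303). The two smaller blue blocks are decoys. The side view agrees.

```bash
cat > h.py <<'E'
import numpy as np, cv2
from bench import *
C={n:get_calibration(n) for n in("side","top")}
def ray(n,p):
    c=C[n]; f=240/np.tan(np.radians(c["vertical_fov"])/2)
    d=np.array([(p[0]-c["cx"])/f,(p[1]-c["cy"])/f,1.])
    R=c["R"]; return -R.T@c["t"], R.T@d/np.linalg.norm(d)
def onz(n,p,z):
    o,d=ray(n,p); return o+d*(z-o[2])/d[2]
def tri(p,q):
    a,d=ray("top",p); b,e=ray("side",q)
    s=np.linalg.lstsq(np.c_[d,-e],b-a,rcond=None)[0]
    P,Q=a+s[0]*d,b+s[1]*e; return (P+Q)/2,np.linalg.norm(P-Q)
def proj(n,X):
    c=C[n]; f=240/np.tan(np.radians(c["vertical_fov"])/2)
    v=c["R"]@X+c["t"]; return v[:2]/v[2]*f+[c["cx"],c["cy"]]
def hsv(im): return cv2.cvtColor(im,cv2.COLOR_RGB2HSV)
def blobs(m,amin=20):
    cs,_=cv2.findContours(m.astype(np.uint8),cv2.RETR_EXTERNAL,cv2.CHAIN_APPROX_NONE)
    out=[]
    for c in cs:
        if cv2.contourArea(c)>=amin:
            (u,v),(w,h),a=r=cv2.minAreaRect(c); M=cv2.moments(c)
            out.append(dict(c=np.array([M['m10'],M['m01']])/M['m00'],a=M['m00'],box=cv2.boxPoints(r),wh=(w,h),ct=c))
    return sorted(out,key=lambda b:-b['a'])
E
python3 - <<'E'
from h import *
np.set_printoptions(precision=3,suppress=True)
I={n:cv2.imread(f"pics/{n}0.png")[...,::-1].copy() for n in C}
for n in C:
    H=hsv(I[n]).astype(int);h,s,v=H[...,0],H[...,1],H[...,2]
    ms=dict(blue=(abs(h-111)<9)&(s>150)&(v>60),green=(abs(h-65)<17)&(s>120)&(v>50),red=((h<4)|(h>175))&(s>190)&(v>90),
      bits=(h>17)&(h<30)&(s>90)&(v>110))
    for k,m in ms.items():
        for b in blobs(m,12 if k=="bits" else 30)[:6]: print(n,k,b['c'],b['a'],np.array(b['wh']),b['box'].tolist() if k=="blue" else "")
def crop(n,x,y,w,h,k): return cv2.resize(I[n][y:y+h,x:x+w],None,fx=k,fy=k,interpolation=cv2.INTER_CUBIC)
a=crop("top",150,195,400,150,2); b=crop("side",200,150,240,150,2);c=crop("side",270,230,160,150,2)
cv2.imwrite("pics/crop1.png",np.vstack([a,np.hstack([b,c])])[...,::-1])
E
```

```text
side blue [365.608 170.031] 379.0 [18. 27.] [[352.0, 161.0], [379.0, 161.0], [379.0, 179.0], [352.0, 179.0]]
side blue [383.55  345.855] 374.0 [45.992  9.219] [[361.6789855957031, 336.466796875], [366.9018249511719, 328.8699951171875], [404.8010559082031, 354.92572021484375], [399.5782165527344, 362.52252197265625]]
side blue [429.862 412.121] 215.5 [32.683  7.786] [[424.4590148925781, 396.0491943359375], [432.2131042480469, 395.34429931640625], [435.1721496582031, 427.89349365234375], [427.4180603027344, 428.598388671875]]
side blue [334.086 396.108] 209.0 [ 6.934 33.837] [[318.076904296875, 402.6153564453125], [346.23077392578125, 383.84613037109375], [350.076904296875, 389.6153564453125], [321.92303466796875, 408.38458251953125]]
side green [218.946 181.608] 144.5 [11. 16.] 
side red [223.49  244.293] 108.5 [ 9. 18.] 
side bits [228.348 146.203] 426.0 [18.809 31.113] 
top bits [105.426 216.05 ] 999.0 [36. 36.] 
top bits [174.824 244.142] 75.0 [25.118 11.353] 
top bits [196.885 262.396] 48.0 [28.4 12.8] 
top bits [239.051 252.359] 39.0 [16.247 19.981] 
top bits [331.529 242.818] 37.5 [5.814 8.05 ] 
top bits [321.38  259.602] 36.0 [5. 8.]
```

View pics/crop1.png

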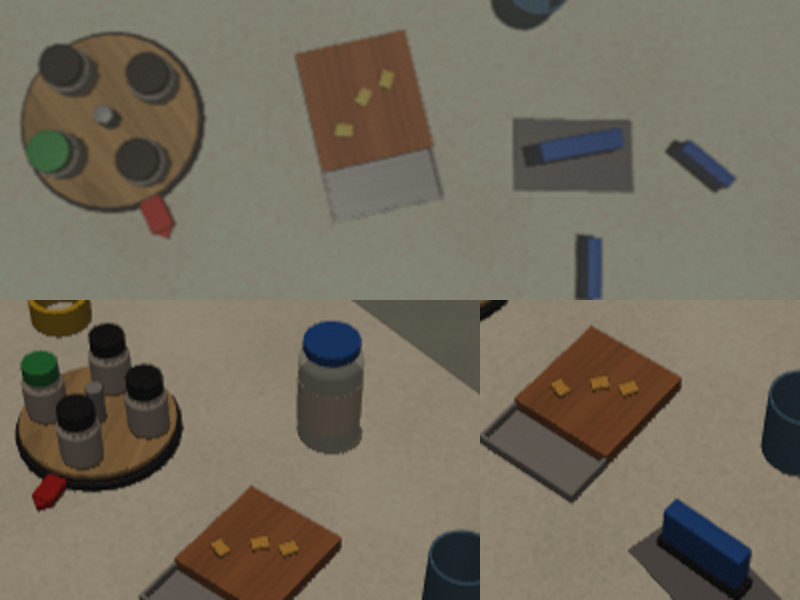

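```bash
python3 - <<'E'
from h import *
np.set_printoptions(precision=4,suppress=True)
T=cv2.imread("pics/top0.png")[...,::-1].copy();S=cv2.imread("pics/side0.png")[...,::-1].copy()
HT=hsv(T).astype(int);HS=hsv(S).astype(int)
for nm,p in dict(slab=(318,235),bit=(332,243),trough=(340,287),mat=(455,285),matbg=(480,300),blue=(440,268),green=(175,270),blk=(219,274),red=(228,303),disc=(205,285)).items(): print(nm,HT[p[1],p[0]])
h,s,v=[HT[...,i] for i in range(3)]
def roi(m,x0,y0,x1,y1):
    o=np.zeros_like(m);o[y0:y1,x0:x1]=m[y0:y1,x0:x1];return o
def mrect(n,ct,z):
    P=np.array([onz(n,p,z)[:2] for p in ct.reshape(-1,2)],np.float32)
    hull=cv2.convexHull(P); (c,wh,a)=cv2.minAreaRect(hull*1000); return np.array(c)/1000,np.array(wh),a
m=roi((h<13)&(s>110),285,195,380,300); b=blobs(m)[0]; print("slab",mrect("top",b['ct'],.022),b['a'])
m=roi((abs(h-111)<12)&(s>90),405,250,470,290); b=blobs(m)[0]; print("blue",mrect("top",b['ct'],.07),b['a'],b['box'].tolist())
m=roi(((abs(h-111)<12)&(s>90))|(v<92),395,245,475,300); b=blobs(m)[0]; print("mat",mrect("top",b['ct'],.003),b['a'])
m=roi((h>15)&(h<32)&(s>70)&(v>110),305,220,360,275)
for b in blobs(m,12)[:3]: print("bit",mrect("top",b['ct'],.030),b['a'],b['c'])
m=roi((h>35)&(h<85)&(s>90),150,250,200,295); bg=blobs(m)[0]; print("green",bg['c'],bg['a'],bg['wh'])
hs,ss,vs=[HS[...,i] for i in range(3)]
m=roi((abs(hs-65)<20)&(ss>100),200,170,240,205); b=blobs(m)[0];print("greenside",b['c'],b['a'],b['wh'],b['box'].tolist())
m=roi((v<62),150,205,255,300)
for b in blobs(m,40): print("blk",b['c'],b['a'],b['wh'],onz("top",b['c'],.112))
m=roi(((h<8)|(h>172))&(s>120),210,280,250,320);b=blobs(m)[0];print("red",b['c'],b['box'].tolist(),b['a'])
m=roi((v<62)|((h>8)&(h<25)&(s>60)),150,200,262,305);b=blobs(m)[0];print("disc",b['c'],cv2.fitEllipse(cv2.convexHull(b['ct'])))
E
```

```text
slab [ 13 126 101]
bit [ 24 116 128]
trough [ 21  22 117]
mat [17 23 79]
matbg [ 25  34 128]
blue [110 122 100]
green [61 96 98]
blk [20 29 53]
red [  3 152 119]
disc [ 17 111 113]
slab (array([ 0.5573, -0.1124]), array([147.0312, 135.8985]), 13.46235179901123) 3132.5
blue (array([ 0.5006, -0.3666]), array([21.8859, 97.8238]), 10.765371322631836) 329.5 [[419.48797607421875, 266.1840515136719], [459.7039794921875, 258.8720397949219], [461.36798095703125, 268.0240173339844], [421.1519775390625, 275.3360290527344]]
mat (array([ 0.4943, -0.3752]), array([147.5299,  88.3221]), 89.51642608642578) 1986.0
bit (array([ 0.5615, -0.1118]), array([14.1836, 20.9847]), 63.81551742553711) 39.0 [331.5256 242.6667]
bit (array([ 0.5195, -0.0863]), array([12.1903, 19.5053]), 0.6532321572303772) 36.0 [321.3796 259.6019]
bit (array([ 0.5829, -0.1399]), array([14.2484, 19.2469]), 76.13204193115234) 35.5 [342.9765 233.9484]
green [173.5892 269.8042] 286.0 (19.091880798339844, 19.798988342285156)
greenside [219.3478 184.0476] 231.0 (16.0, 17.0) [[211.0, 176.0], [228.0, 176.0], [228.0, 192.0], [211.0, 192.0]]
blk [180.5859 227.5276] 326.0 (19.0, 21.0) [0.5798 0.2362 0.112 ]
blk [218.6977 274.5637] 322.0 (19.0, 21.0) [0.4744 0.1469 0.112 ]
blk [223.9159 231.5809] 309.0 (19.0, 20.0) [0.5719 0.1385 0.112 ]
blk [243.3679 267.2321] 67.5 (19.503725051879883, 72.0202407836914) [0.4914 0.0924 0.112 ]
blk [193.8395 235.144 ] 40.5 (6.516946792602539, 18.864845275878906) [0.5628 0.2058 0.112 ]
red [228.2065 302.3451] [[219.2000274658203, 296.4000244140625], [229.2000274658203, 291.4000244140625], [238.6000213623047, 310.20001220703125], [228.6000213623047, 315.20001220703125]] 184.0
disc [208.3409 253.9037] ((205.44805908203125, 255.26443481445312), (89.23481750488281, 91.94535827636719), 128.40451049804688)
```

```bash
cat >> h.py <<'E'
from scipy.spatial.transform import Rotation as Ro
def go(pos,jaw=None,cmd=None):
    """tool-frame shift (cm) and turn about tool z to world pos / jaw angle (deg), from measured pose"""
    o=get_obs(); w,x,y,z=o["eef_rot"]; R=Ro.from_quat([x,y,z,w]).as_matrix()
    d=R.T@(np.array(pos)-o["eef_pos"])*100
    th=np.degrees(np.arctan2(R[1,1],R[0,1])); t=0 if jaw is None else np.radians((th-jaw+90)%180-90)
    print("shift",d.round(2),"turnz",round(t,3),"now",o["eef_pos"].round(4),"jaw",round(th,1),"tilt",R[:,2].round(3),"q",o["q"].round(2),"op",round(o["opening"],3),"F",o["wrist_force"].round(1))
BO=np.array([.5573,-.1124]);BA=np.radians(13.46)
def bw(x,y): return BO+[x*np.cos(BA)-y*np.sin(BA),x*np.sin(BA)+y*np.cos(BA)]
def wb(p): d=np.array(p[:2])-BO; return np.array([d[0]*np.cos(BA)+d[1]*np.sin(BA),-d[0]*np.sin(BA)+d[1]*np.cos(BA)])
E
python3 - <<'E'
from h import *
np.set_printoptions(precision=4,suppress=True)
for p in [(.5615,-.1118),(.5195,-.0863),(.5829,-.1399)]: print("bit in board",wb(p))
a=np.radians(10.77); u=np.array([np.cos(a),np.sin(a)]);v=np.array([-u[1],u[0]])
for i,j in[(1,1),(1,-1),(-1,-1),(-1,1)]:
    P=np.array([.5006,-.3666])+i*.012*u+j*.05*v; print("scr corner side px",proj("side",np.r_[P,.07]))
# scraper height from two views: far-right top corner etc.
print("tri scraper", tri((459.7,258.9),(404.8,354.9)), tri((419.5,266.2),(366.9,328.9)), tri((461.4,268),(399.6,362.5)))
g=onz("top",(173.6,269.8),.112);print("green",g,"side px",proj("side",g))
L=np.array([[.5798,.2362],[.4744,.1469],[.5719,.1385],g[:2]]);print("axis",L.mean(0),L[:2].mean(0),L[2:].mean(0),"disc",onz("top",(205.45,255.26),.016))
ax=L.mean(0)
for l in L: d=l-ax;print(np.hypot(*d),np.degrees(np.arctan2(d[1],d[0])))
for p in[(228.2,302.3),(233.6,312.7)]: 
    d=onz("top",p,.012)[:2]-ax;print("red",np.hypot(*d),np.degrees(np.arctan2(d[1],d[0])))
q=onz("side",(223.49,244.29),.012);d=q[:2]-ax;print("red side",q,np.degrees(np.arctan2(d[1],d[0])))
print("tri green",tri((173.6,269.8),(219.3,181.5)))
go([.5006,-.3666,.20],10.8)
E
```

```text
bit in board [ 0.0042 -0.0004]
bit in board [-0.0307  0.0342]
bit in board [ 0.0185 -0.0327]
scr corner side px [367.7745 327.9401]
scr corner side px [406.1094 354.2622]
scr corner side px [399.1944 361.986 ]
scr corner side px [360.7437 335.1364]
tri scraper (array([ 0.5198, -0.413 ,  0.0693]), np.float64(0.001831933500012036)) (array([ 0.5011, -0.3163,  0.0699]), np.float64(0.0022862111442168466)) (array([ 0.4995, -0.4179,  0.0664]), np.float64(0.0004212814218752689))
green [0.4839 0.2474 0.112 ] side px [218.9331 180.4714]
axis [0.5275 0.1922] [0.5271 0.1915] [0.5279 0.1929] disc [0.5281 0.195  0.016 ]
0.06831060474548861 40.050100194953494
0.06983400156241173 -139.50917787550324
0.06970689173219624 -50.44510998556074
0.07027354943100786 128.31824655643808
red 0.12553907799922542 -153.74486277465027
red 0.1538325677735665 -153.23493618035565
red side [0.4129 0.136  0.012 ] -153.84552899629355
tri green (array([0.4846, 0.2484, 0.1074]), np.float64(0.0005543676862334479))
shift [-60.89 -69.42   5.04] turnz 0.944 now [0.2435 0.5204 0.2495] jaw 64.9 tilt [-0.001 -0.001 -1.   ] q [ 0.93  0.18  1.61 -0.    1.35 -0.21] op 0.998 F [-0.2 -0.2 -0.1]
```

Emit:
apply_moves --moves '[[[-60.9, -69.4, 5, 0, 0, 0.94, 1], [-60.9, -69.4, 5, 0, 0, 0.94, 1], [-60.9, -69.4, 5, 0, 0, 0.94, 1], [-60.9, -69.4, 5, 0, 0, 0.94, 1], [-60.9, -69.4, 5, 0, 0, 0.94, 1], [-60.9, -69.4, 5, 0, 0, 0.94, 1], [-60.9, -69.4, 5, 0, 0, 0.94, 1], [-60.9, -69.4, 5, 0, 0, 0.94, 1]]]'

```text
time_s: 0.9
eef_pos: [0.3549, 0.1354, 0.2285]
eef_rot: [0.0, 0.636, 0.772, 0.0]
wrist_force: [1.5, 1.8, -0.0]
opening: 0.996
```

```bash
python3 -c "
from h import *
go([.5006,-.3666,.20],10.8)"
```

```text
shift [-52.06   4.7    2.86] turnz 0.004 now [0.3549 0.1354 0.2285] jaw 11.0 tilt [ 0.001  0.    -1.   ] q [ 0.05 -0.27  2.09  0.    1.33 -0.14] op 0.996 F [ 1.5  1.8 -0. ]
```

Emit:
apply_moves --moves '[[[-52, 4.7, 2.9, 0, 0, 0, 1], [-52, 4.7, 2.9, 0, 0, 0, 1], [-52, 4.7, 2.9, 0, 0, 0, 1], [-52, 4.7, 2.9, 0, 0, 0, 1], [-52, 4.7, 2.9, 0, 0, 0, 1], [-52, 4.7, 2.9, 0, 0, 0, 1], [-52, 4.7, 2.9, 0, 0, 0, 1], [-52, 4.7, 2.9, 0, 0, 0, 1]]]'

```text
time_s: 1.7
eef_pos: [0.4666, -0.2483, 0.2059]
eef_rot: [-0.0, 0.636, 0.772, 0.0]
wrist_force: [1.1, 0.5, 1.1]
opening: 1.007
```

Emit:
apply_moves --moves '[[[-12, 1.1, 0.6, 0, 0, 0, 1], [-12, 1.1, 0.6, 0, 0, 0, 1], [-12, 1.1, 0.6, 0, 0, 0, 1], [-12, 1.1, 0.6, 0, 0, 0, 1], [-12, 1.1, 0.6, 0, 0, 0, 1]]]'

```text
time_s: 2.2
eef_pos: [0.4999, -0.3614, 0.1995]
eef_rot: [-0.001, 0.636, 0.772, 0.0]
wrist_force: [-0.8, 0.1, 0.3]
opening: 1.0
```

```bash
python3 -c "
from h import *
go([.5006,-.3666,.060],10.8)"
```

```text
shift [-0.55 -0.02 13.95] turnz 0.004 now [ 0.4999 -0.3614  0.1995] jaw 11.0 tilt [-0.001  0.002 -1.   ] q [-0.82  0.32  1.54  0.    1.28 -1.01] op 1.0 F [-0.8  0.1  0.3]
```

Emit:
apply_moves --moves '[[[-0.5, 0, 5, 0, 0, 0, 1], [-0.5, 0, 9.5, 0, 0, 0, 1], [-0.5, 0, 12.5, 0, 0, 0, 1], [-0.5, 0, 14.1, 0, 0, 0, 1], [-0.5, 0, 14.1, 0, 0, 0, 1]]]'

```text
time_s: 2.7
eef_pos: [0.5003, -0.3644, 0.0574]
eef_rot: [-0.002, 0.635, 0.772, 0.0]
wrist_force: [0.0, 0.8, 0.4]
opening: 0.997
```

Emit:
apply_moves --moves '[[[0, 0, 0, 0, 0, 0, 0], [0, 0, 0, 0, 0, 0, 0], [0, 0, 0, 0, 0, 0, 0], [0, 0, 0, 0, 0, 0, 0], [0, 0, 0, 0, 0, 0, 0], [0, 0, 0, 0, 0, 0, 0], [0, 0, 0, 0, 0, 0, 0], [0, 0, 0, 0, 0, 0, 0]]]'

```text
time_s: 3.5
eef_pos: [0.502, -0.3675, 0.0608]
eef_rot: [0.001, 0.636, 0.772, -0.0]
wrist_force: [-1.6, 0.7, 6.3]
opening: 0.272
```

```bash
python3 -c "
from h import *
p=bw(.055,0);go([*p,.13],13.5)
cv2.imwrite('pics/side1.png',cv2.resize(camera('side')[270:420,280:480],None,fx=3,fy=3)[...,::-1])"
```

```text
shift [24.2  15.82 -6.94] turnz -0.043 now [ 0.502  -0.3675  0.0608] jaw 11.1 tilt [ 0.001 -0.001 -1.   ] q [-0.82  0.5   1.6   0.    1.03 -1.02] op 0.272 F [-1.6  0.7  6.3]
```

View pics/side1.png

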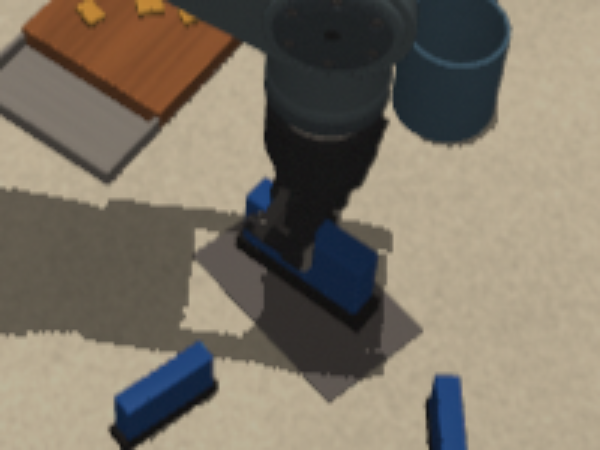

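Emit:
apply_moves --moves '[[[0, 0, -5, 0, 0, 0, 0], [0, 0, -9, 0, 0, 0, 0], [5, 1.5, -9, 0, 0, 0, 0], [10, 4, -9, 0, 0, 0, 0], [14.5, 6.5, -9, 0, 0, -0.02, 0], [19, 9, -9, 0, 0, -0.04, 0], [22.5, 12.5, -9, 0, 0, -0.043, 0], [24.2, 15.8, -9, 0, 0, -0.043, 0]]]'

```text
time_s: 4.35
eef_pos: [0.6095, -0.096, 0.1492]
eef_rot: [-0.001, 0.619, 0.786, -0.0]
wrist_force: [0.2, -0.7, -1.6]
opening: 0.273
```

Emit:
apply_moves --moves '[[[0, 0, 0, 0, 0, 0, 0], [0, 0, 0, 0, 0, 0, 0]]]'

```text
time_s: 4.55
eef_pos: [0.6101, -0.0978, 0.149]
eef_rot: [-0.0, 0.618, 0.786, -0.0]
wrist_force: [-0.2, -0.9, -2.0]
opening: 0.268
```

```bash
python3 -c "
from h import *
p=bw(.055,0);go([*p,.022+.0578+.001],13.5)
cv2.imwrite('pics/side2.png',cv2.resize(camera('side')[180:380,230:480],None,fx=3,fy=3)[...,::-1])"
```

```text
shift [-0.19  0.03  6.82] turnz 0.003 now [ 0.6101 -0.0978  0.149 ] jaw 13.7 tilt [-0.001  0.    -1.   ] q [-0.35  0.38  1.58 -0.    1.19 -0.59] op 0.268 F [-0.2 -0.9 -2. ]
```

View pics/side2.png

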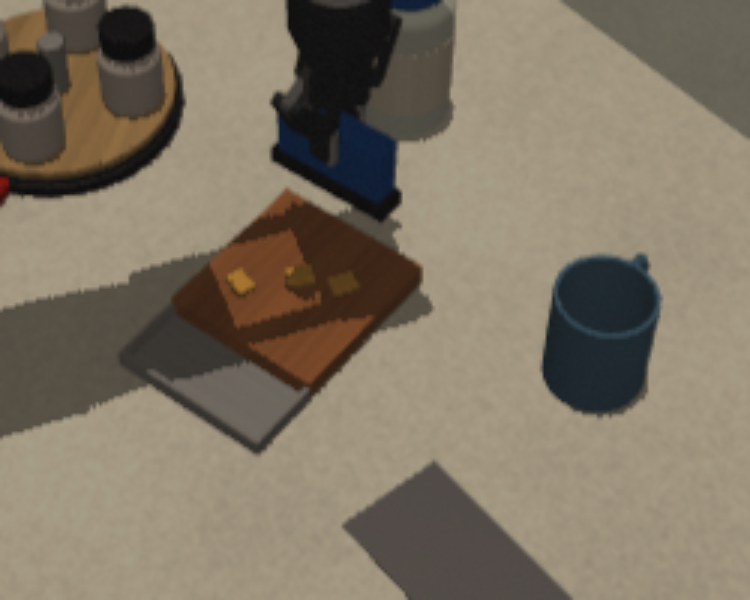

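The scraper is held upright and parallel to the board, beyond the bits. I'll lower it now.

Emit:
apply_moves --moves '[[[-0.2, 0, 3, 0, 0, 0, 0], [-0.2, 0, 5, 0, 0, 0, 0], [-0.2, 0, 6, 0, 0, 0, 0], [-0.2, 0, 6.5, 0, 0, 0, 0], [-0.2, 0, 6.8, 0, 0, 0, 0], [-0.2, 0, 6.8, 0, 0, 0, 0]]]'

```text
time_s: 5.2
eef_pos: [0.6108, -0.1015, 0.082]
eef_rot: [0.0, 0.619, 0.785, 0.0]
wrist_force: [0.6, -0.1, -2.1]
opening: 0.273
```

```bash
python3 -c "
from h import *
p=bw(-.078,0);go([*p,.022+.0578+.001],13.5)
cv2.imwrite('pics/side3.png',cv2.resize(camera('side')[230:330,260:390],None,fx=5,fy=5)[...,::-1])"
```

```text
shift [  0.19 -13.26   0.11] turnz -0.0 now [ 0.6108 -0.1015  0.082 ] jaw 13.5 tilt [ 0.001 -0.    -1.   ] q [-0.36  0.47  1.6  -0.    1.07 -0.59] op 0.273 F [ 0.6 -0.1 -2.1]
```

View pics/side3.png

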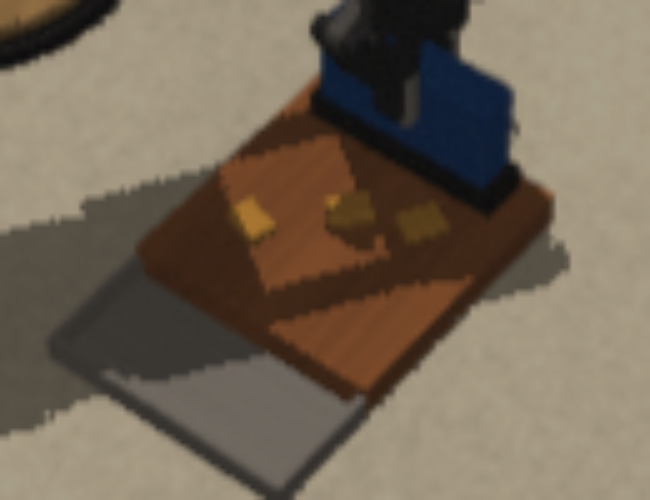

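Emit:
apply_moves --moves '[[[0.1, 0, 0.1, 0, 0, 0, 0], [0.1, -1.2, 0.1, 0, 0, 0, 0], [0.1, -2.4, 0.1, 0, 0, 0, 0], [0.1, -3.6, 0.1, 0, 0, 0, 0], [0.1, -4.8, 0.1, 0, 0, 0, 0], [0.1, -6, 0.1, 0, 0, 0, 0], [0.1, -7.2, 0.1, 0, 0, 0, 0], [0.1, -8, 0.1, 0, 0, 0, 0]]]'

```text
time_s: 6.05
eef_pos: [0.5313, -0.119, 0.0805]
eef_rot: [-0.0, 0.619, 0.785, -0.0]
wrist_force: [0.1, 0.2, -1.6]
opening: 0.267
```

Emit:
apply_moves --moves '[[[0, -0.8, 0, 0, 0, 0, 0], [0, -1.6, 0, 0, 0, 0, 0], [0, -2.4, 0, 0, 0, 0, 0], [0, -3.2, 0, 0, 0, 0, 0], [0, -4, 0, 0, 0, 0, 0], [0, -4.8, 0, 0, 0, 0, 0], [0, -5.4, 0, 0, 0, 0, 0], [0, -5.4, 0, 0, 0, 0, 0]]]'

```text
time_s: 6.85
eef_pos: [0.4792, -0.1314, 0.0804]
eef_rot: [-0.0, 0.619, 0.785, -0.0]
wrist_force: [0.6, -0.2, -2.0]
opening: 0.268
```

```bash
python3 -c "
from h import *
p=bw(-.078,0);go([*p,.022+.0578+.001],13.5); print(wb(get_obs()['eef_pos']))
cv2.imwrite('pics/s4.png',np.hstack([cv2.resize(camera('side')[240:340,260:360],None,fx=4,fy=4),cv2.resize(camera('top')[220:320,290:390],None,fx=4,fy=4)])[...,::-1])"
```

```text
shift [ 0.03  0.24 -0.04] turnz -0.0 now [ 0.4792 -0.1314  0.0804] jaw 13.5 tilt [-0.001  0.    -1.   ] q [-0.51  0.24  1.92 -0.    0.98 -0.74] op 0.268 F [ 0.6 -0.2 -2. ]
[-0.08037266 -0.00032129]
```

View pics/s4.png

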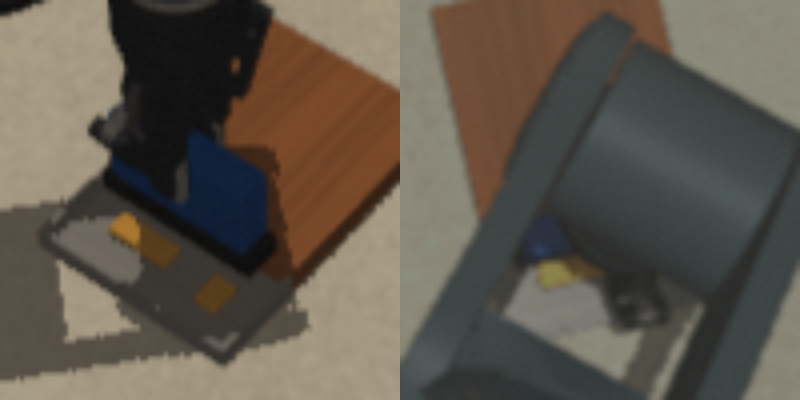

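Emit:
apply_moves --moves '[[[0, 0, -2, 0, 0, 0, 0], [0, 0, -6, 0, 0, 0, 0], [0, 0, -9, 0, 0, 0, 0], [-5, 0, -9, 0, 0, 0.05, 0], [-10, 0, -9, 0, 0, 0.1, 0], [-15, 0, -9, 0, 0, 0.15, 0], [-18, 0, -9, 0, 0, 0.2, 0], [-18, 0, -9, 0, 0, 0.24, 0]]]'

```text
time_s: 7.75
eef_pos: [0.5229, -0.311, 0.1706]
eef_rot: [0.001, 0.71, 0.704, -0.0]
wrist_force: [0.2, 0.8, -1.8]
opening: 0.276
```

```bash
python3 -c "
from h import *
go([.4943,-.3752,.0615],-.5)
cv2.imwrite('pics/s5.png',np.hstack([cv2.resize(camera('side')[240:340,260:360],None,fx=4,fy=4),cv2.resize(camera('top')[220:320,290:390],None,fx=4,fy=4)])[...,::-1])"
```

```text
shift [-6.42 -2.82 10.92] turnz -0.001 now [ 0.5229 -0.311   0.1706] jaw -0.5 tilt [ 0.001 -0.002 -1.   ] q [-0.73  0.33  1.59 -0.    1.22 -0.72] op 0.276 F [ 0.2  0.8 -1.8]
```

View pics/s5.png

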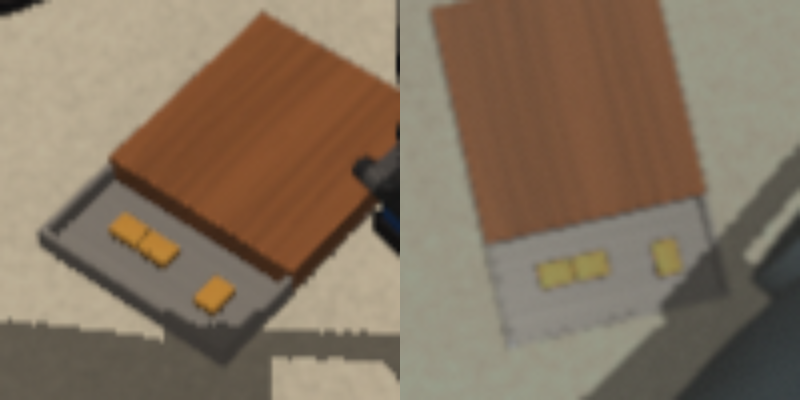

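All three bits lie flat in the trough, well inside it. Next I'll set the scraper back on its mat.

Emit:
apply_moves --moves '[[[-4, -1.8, 0, 0, 0, 0, 0], [-6.4, -2.8, 3, 0, 0, 0, 0], [-6.4, -2.8, 7, 0, 0, 0, 0], [-6.4, -2.8, 9.5, 0, 0, 0, 0], [-6.4, -2.8, 10.5, 0, 0, 0, 0], [-6.4, -2.8, 10.8, 0, 0, 0, 0], [-6.4, -2.8, 10.9, 0, 0, 0, 0], [-6.4, -2.8, 10.9, 0, 0, 0, 0]]]'

```text
time_s: 8.65
eef_pos: [0.495, -0.3708, 0.0632]
eef_rot: [0.001, 0.708, 0.706, -0.0]
wrist_force: [-0.3, 0.1, -1.2]
opening: 0.273
```

```bash
python3 -c "
from h import *
go([.4943,-.3752,.0605],-.5)"
```

```text
shift [-0.44 -0.07  0.27] turnz 0.006 now [ 0.495  -0.3708  0.0632] jaw -0.2 tilt [ 0.002 -0.002 -1.   ] q [-0.83  0.49  1.61  0.    1.03 -0.83] op 0.273 F [-0.3  0.1 -1.2]
```

Emit:
apply_moves --moves '[[[-0.2, 0, 0.1, 0, 0, 0, 0], [-0.2, 0, 0.2, 0, 0, 0, 0], [-0.2, 0, 0.2, 0, 0, 0, 0]]]'

```text
time_s: 8.95
eef_pos: [0.4945, -0.3731, 0.0608]
eef_rot: [0.001, 0.709, 0.706, -0.0]
wrist_force: [0.5, 0.5, 4.1]
opening: 0.273
```

Emit:
apply_moves --moves '[[[0, 0, 0, 0, 0, 0, 1], [0, 0, 0, 0, 0, 0, 1], [0, 0, 0, 0, 0, 0, 1], [0, 0, 0, 0, 0, 0, 1], [0, 0, 0, 0, 0, 0, 1], [0, 0, 0, 0, 0, 0, 1], [0, 0, 0, 0, 0, 0, 1]]]'

```text
time_s: 9.65
eef_pos: [0.4938, -0.3722, 0.0594]
eef_rot: [-0.0, 0.709, 0.706, -0.0]
wrist_force: [-0.1, -0.6, -0.4]
opening: 0.998
```

Emit:
apply_moves --moves '[[[0, 0, -2, 0, 0, 0, 1], [0, 0, -5, 0, 0, 0, 1], [0, 0, -10, 0, 0, 0, 1], [0, 0, -14, 0, 0, 0, 1], [5, 0, -14, 0, 0, 0, 1], [10, 0, -14, 0, 0, 0, 1], [10, 0, -14, 0, 0, 0, 1]]]'

```text
time_s: 10.35
eef_pos: [0.4939, -0.2668, 0.1994]
eef_rot: [-0.001, 0.707, 0.707, 0.001]
wrist_force: [0.2, -0.7, -0.1]
opening: 0.996
```

```bash
python3 -c "
from h import *
a=np.radians(128.4); g=np.array([.5277,.1925])+.07*np.array([np.cos(a),np.sin(a)])
go([*g,.20],128.4-180)
cv2.imwrite('pics/s6.png',np.hstack([cv2.resize(camera('side')[290:420,320:450],None,fx=3,fy=3),cv2.resize(camera('top')[220:350,380:510],None,fx=3,fy=3)])[...,::-1])"
```

```text
shift [51.41 -0.97  0.08] turnz 0.901 now [ 0.4939 -0.2668  0.1994] jaw -0.0 tilt [-0.001  0.003 -1.   ] q [-0.71  0.2   1.69  0.    1.25 -0.71] op 0.996 F [ 0.2 -0.7 -0.1]
```

View pics/s6.png

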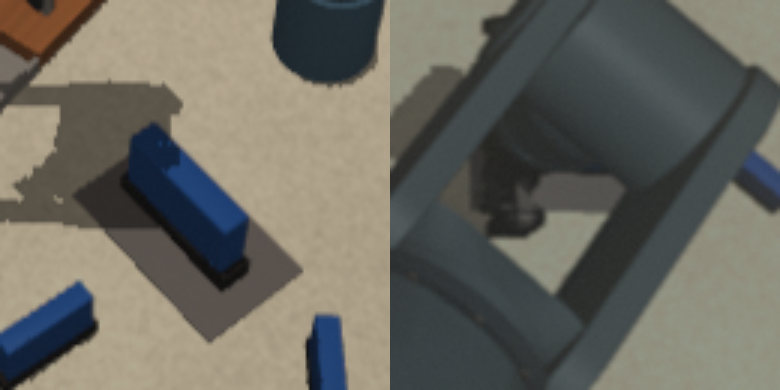

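Emit:
apply_moves --moves '[[[51.4, -1, 0, 0, 0, 0.9, 1], [51.4, -1, 0, 0, 0, 0.9, 1], [51.4, -1, 0, 0, 0, 0.9, 1], [51.4, -1, 0, 0, 0, 0.9, 1], [51.4, -1, 0, 0, 0, 0.9, 1], [51.4, -1, 0, 0, 0, 0.9, 1], [51.4, -1, 0, 0, 0, 0.9, 1], [51.4, -1, 0, 0, 0, 0.9, 1]]]'

```text
time_s: 11.25
eef_pos: [0.4897, 0.1069, 0.1998]
eef_rot: [0.0, 0.946, 0.325, 0.001]
wrist_force: [0.5, -0.1, -0.5]
opening: 0.999
```

```bash
python3 -c "
from h import *
a=np.radians(128.4); g=np.array([.5277,.1925])+.07*np.array([np.cos(a),np.sin(a)])
go([*g,.16],128.4-180)"
```

```text
shift [  8.2  -11.41   3.98] turnz -0.007 now [0.4897 0.1069 0.1998] jaw -52.0 tilt [ 0.001 -0.    -1.   ] q [-0.02  0.07  1.84 -0.    1.23  0.89] op 0.999 F [ 0.5 -0.1 -0.5]
```

Emit:
apply_moves --moves '[[[8.2, -11.4, 0, 0, 0, 0, 1], [8.2, -11.4, 0, 0, 0, 0, 1], [8.2, -11.4, 0, 0, 0, 0, 1], [8.2, -11.4, 2, 0, 0, 0, 1], [8.2, -11.4, 4, 0, 0, 0, 1], [8.2, -11.4, 4, 0, 0, 0, 1], [8.2, -11.4, 4, 0, 0, 0, 1]]]'

```text
time_s: 11.95
eef_pos: [0.4834, 0.2459, 0.1595]
eef_rot: [0.0, 0.945, 0.327, -0.0]
wrist_force: [-0.4, 0.2, -0.1]
opening: 1.001
```

```bash
python3 -c "
from h import *
a=np.radians(128.4); g=np.array([.5277,.1925])+.07*np.array([np.cos(a),np.sin(a)])
go([*g,.102],128.4-180)
cv2.imwrite('pics/s7.png',np.hstack([cv2.resize(camera('side')[110:270,180:340],None,fx=2.5,fy=2.5),cv2.resize(camera('top')[190:350,130:290],None,fx=2.5,fy=2.5)])[...,::-1])"
```

```text
shift [ 0.16 -0.06  5.75] turnz -0.005 now [0.4834 0.2459 0.1595] jaw -51.9 tilt [-0.001 -0.    -1.   ] q [ 0.25  0.21  1.77 -0.    1.16  1.16] op 1.001 F [-0.4  0.2 -0.1]
```

View pics/s7.png

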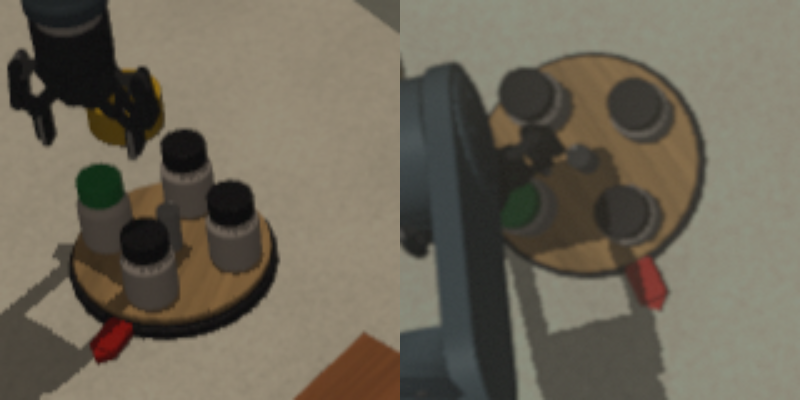

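Emit:
apply_moves --moves '[[[0.1, 0, 2.5, 0, 0, 0, 1], [0.1, 0, 4.5, 0, 0, 0, 1], [0.1, 0, 5.5, 0, 0, 0, 1], [0.1, 0, 5.5, 0, 0, 0, 1]]]'

```text
time_s: 12.45
eef_pos: [0.4832, 0.2467, 0.1039]
eef_rot: [-0.0, 0.945, 0.327, -0.001]
wrist_force: [0.0, -0.3, -0.9]
opening: 0.996
```

Emit:
apply_moves --moves '[[[0, 0, 0, 0, 0, 0, 0], [0, 0, 0, 0, 0, 0, 0], [0, 0, 0, 0, 0, 0, 0], [0, 0, 0, 0, 0, 0, 0], [0, 0, 0, 0, 0, 0, 0], [0, 0, 0, 0, 0, 0, 0], [0, 0, 0, 0, 0, 0, 0]]]'

```text
time_s: 13.15
eef_pos: [0.4843, 0.2477, 0.1061]
eef_rot: [-0.0, 0.945, 0.327, 0.001]
wrist_force: [-2.4, 0.4, 5.4]
opening: 0.544
```

```bash
cat > arc.py <<'E'
from h import *
o=get_obs(); w,x,y,z=o["eef_rot"]; R=Ro.from_quat([x,y,z,w]).as_matrix()
A=np.array([.5277,.1925]); F=A+.07*np.array([np.cos(np.radians(206.5)),np.sin(np.radians(206.5))])
d=o["eef_pos"][:2]-A; r=np.hypot(*d); t0=np.degrees(np.arctan2(d[1],d[0]))%360
print("r",r,"ang",t0,"F",o["wrist_force"].round(1),"op",o["opening"],"z",o["eef_pos"][2],"jaw",np.degrees(np.arctan2(R[1,1],R[0,1])),"to front mm",(F-o["eef_pos"][:2])*1000)
rem=206.5-t0
n=int(np.ceil(abs(rem)/6))
for k in range(1,n+1):
    dt=np.radians(rem*k/n); c,s=np.cos(dt),np.sin(dt)
    dd=np.array([[c,-s],[s,c]])@d-d
    print(((R.T@np.r_[dd,0])*100).round(2),round(-dt,3))
E
python3 arc.py
```

```text
r 0.07017930467227546 ang 128.1549178035619 F [-2.4  0.4  5.4] op 0.5441592573249708 z 0.1061289510747447 jaw -51.80921843860645 to front mm [-19.28934208 -86.4188683 ]
[-0.68  0.03 -0.  ] -0.098
[-1.36  0.13 -0.  ] -0.195
[-2.03  0.3  -0.  ] -0.293
[-2.67  0.53 -0.01] -0.391
[-3.29  0.82 -0.01] -0.488
[-3.88  1.17 -0.01] -0.586
[-4.43  1.57 -0.01] -0.684
[-4.94  2.03 -0.01] -0.781
[-5.41  2.54 -0.01] -0.879
[-5.82  3.09 -0.01] -0.977
[-6.17  3.67 -0.01] -1.074
[-6.47  4.29 -0.01] -1.172
[-6.71  4.93 -0.01] -1.27
[-6.88  5.6  -0.01] -1.367
```

Emit:
apply_moves --moves '[[[-0.68, 0.03, 0, 0, 0, -0.098, 0], [-1.36, 0.13, 0, 0, 0, -0.195, 0], [-2.03, 0.3, 0, 0, 0, -0.293, 0], [-2.67, 0.53, 0, 0, 0, -0.391, 0], [-3.29, 0.82, 0, 0, 0, -0.488, 0], [-3.88, 1.17, 0, 0, 0, -0.586, 0], [-4.43, 1.57, 0, 0, 0, -0.684, 0], [-4.43, 1.57, 0, 0, 0, -0.684, 0]]]'

```text
time_s: 13.95
eef_pos: [0.4608, 0.2067, 0.1061]
eef_rot: [0.002, 0.78, 0.626, 0.002]
wrist_force: [6.5, -2.3, -0.5]
opening: 0.54
```

```bash
python3 arc.py
```

```text
r 0.06839511498310397 ang 167.98341064679803 F [ 6.5 -2.3 -0.5] op 0.5397793424609324 z 0.10613558882268789 jaw -12.501650997278771 to front mm [  4.25099222 -45.47336062]
[-0.66  0.04 -0.  ] -0.096
[-1.3   0.14 -0.  ] -0.192
[-1.94  0.3  -0.  ] -0.288
[-2.56  0.52 -0.  ] -0.384
[-3.15  0.8   0.  ] -0.48
[-3.72  1.14  0.  ] -0.576
[-4.25  1.52  0.  ] -0.672
```

Emit:
apply_moves --moves '[[[-0.66, 0.1, 0, 0, 0, -0.096, 0], [-1.3, 0.22, 0, 0, 0, -0.192, 0], [-1.94, 0.38, 0, 0, 0, -0.288, 0], [-2.56, 0.6, 0, 0, 0, -0.384, 0], [-3.15, 0.88, 0, 0, 0, -0.48, 0], [-3.72, 1.2, 0, 0, 0, -0.576, 0], [-4.25, 1.58, 0, 0, 0, -0.672, 0], [-4.25, 1.58, 0, 0, 0, -0.672, 0]]]'

```text
time_s: 14.75
eef_pos: [0.4681, 0.1614, 0.1061]
eef_rot: [0.003, 0.53, 0.848, 0.002]
wrist_force: [9.4, -1.9, -2.8]
opening: 0.542
```

```bash
python3 arc.py; python3 -c "
from h import *
cv2.imwrite('pics/s8.png',np.hstack([cv2.resize(camera('side')[150:270,190:310],None,fx=3.3,fy=3.3),cv2.resize(camera('top')[200:320,150:270],None,fx=3.3,fy=3.3)])[...,::-1])"
```

```text
r 0.06727143629237524 ang 207.56645746698888 F [ 9.4 -1.9 -2.8] op 0.5423356159727641 z 0.10612724983275144 jaw 25.945695026742012 to front mm [-3.01098212 -0.10216351]
[ 0.13 -0.   -0.  ] 0.019
```

View pics/s8.png

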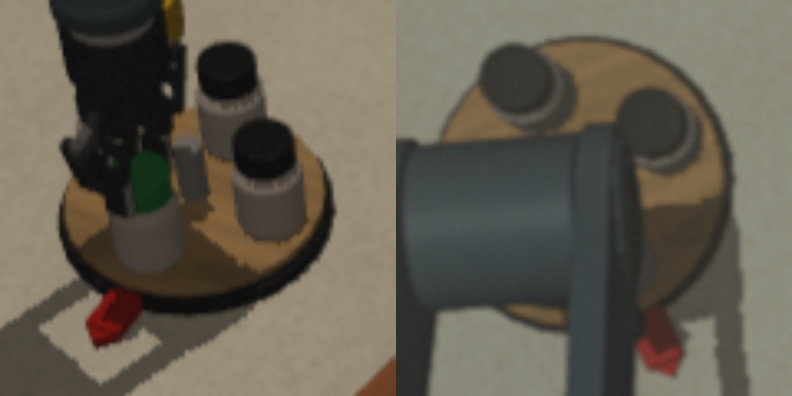

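```bash
python3 - <<'E'
from h import *
T=camera("top");H=hsv(T).astype(int);v=H[...,2];s=H[...,1]
m=np.zeros(v.shape,bool);m[205:255,170:245]=(v<64)[205:255,170:245]
L=[]
for b in blobs(m,150)[:3]:
    p=onz("top",b['c'],.112);print(b['c'],b['a'],b['wh'],p.round(4));L.append(p[:2])
d=L[0]-L[1];print(np.hypot(*d),np.degrees(np.arctan2(d[1],d[0])))
h=H[...,0];m=np.zeros(v.shape,bool);m[280:325,210:250]=(((h<8)|(h>172))&(s>120))[280:325,210:250]
print("red",blobs(m)[0]['c'],blobs(m)[0]['a'])
# bits in board frame
m=np.zeros(v.shape,bool);m[260:315,300:385]=((h>15)&(h<32)&(s>70)&(v>100))[260:315,300:385]
for b in blobs(m,10)[:4]: print("bits",b['a'],wb(onz("top",b['c'],.011)))
S=camera("side");H=hsv(S).astype(int);m=(abs(H[...,0]-111)<9)&(H[...,1]>150)&(H[...,2]>60)
for b in blobs(m,200):
    if 340<b['c'][0]<420 and b['c'][1]>300: print("scr side",b['c'],b['wh'],onz("side",b['c'],.05))
m=np.zeros(v.shape,bool);H=hsv(T).astype(int);m[240:300,400:475]=((abs(H[...,0]-111)<12)&(H[...,1]>90))[240:300,400:475]
for b in blobs(m,100): print("scr top",b['c'],onz("top",b['c'],.07))
E
```

```text
[218.12681847 240.35262492] 527.0 (24.94350242614746, 67.38131713867188) [0.5516 0.1508 0.112 ]
[186.46834118 223.8325484 ] 318.5 (21.21320343017578, 19.091880798339844) [0.5885 0.2234 0.112 ]
0.08141943567601934 -116.92547435337008
red [229.28542914 306.43912176] 83.5
bits 89.5 [-0.10098504  0.01981385]
bits 43.0 [-0.10680042 -0.0378302 ]
scr side [382.84927536 349.37805383] (45.25482940673828, 9.192388534545898) [ 0.50178586 -0.36618257  0.05      ]
scr top [443. 270.] [ 0.49375804 -0.37251193  0.07      ]
```

Emit:
apply_moves --moves '[[[0, 0, 0, 0, 0, 0, 0], [0, 0, 0, 0, 0, 0, 0], [0, 0, 0, 0, 0, 0, 0], [0, 0, 0, 0, 0, 0, 0]]]'

```text
time_s: 15.35
eef_pos: [0.468, 0.1616, 0.1062]
eef_rot: [0.003, 0.531, 0.847, 0.001]
wrist_force: [10.6, -4.3, -3.6]
opening: 0.54
```

```bash
python3 -c "
from h import *
o=get_obs();print(o['eef_pos'],o['wrist_force'],abs(o['dq']).max(),o['opening']);print(hand_in())"
```

```text
[0.46795078 0.16159354 0.10615096] [10.64833746 -4.30936015 -3.55572704] 0.001353003904000186 0.5396265762329957
the job is handed in; nothing more can be done
None
```

The job is done and handed in at about 15 s of the 70 s allowed; no verdict was reported. I swept the bits into the trough with the block, stood the block back on its mat and let it go. Then I turned the carousel about 78° by its green lid and kept gripping that lid.

My last checks:
- **Bits:** all three were seen lying flat in the trough, at about x = -0.10 to -0.107 m and y = -0.04 to +0.03 m in the board's frame. In the last picture two of them touched and showed as one blob.
- **Scraper:** it stood upright and released, about 3 mm from the mat's centre by the top camera. The coarser side-view estimate, about 12 mm, includes the block's side face.
- **Green lid:** it is about 1° (2–3 mm) from the pointer direction. The arm was still, with the fingers stopped on the lid at 0.54 opening.

Two checks did not quite agree:
- **Carousel radius:** about 67 mm by the tool, against the stated 70 mm. My axis estimate is probably about 2 mm off, and the tool carries about 11 N of sideways load from it, which I left as it was.
- **Second black lid:** its outline merged with the gripper in the last top view, so the final angle rests on one lid and the tool pose.

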